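# Draw back the sprung follower of a vial feeder and hold it for loading

## Robot

A 7-joint arm with a two-finger parallel gripper is mounted at the origin on the work surface; the furniture and walls round the work are solid. World frame = base frame: x ahead of the robot, y to its left, z up, the work surface at z = 0. Lengths are in m, angles in rad, forces in N, time in s.
With the tool pointing down it reaches from about 0.425 to 1.025 m from the base axis. Payload 9.4 kg.
Tool frame: the origin (TCP) lies midway between the tips of the shut fingers; the grasp point (between the pads) lies 19 mm behind it; z points along the fingers, y is the line along which they close (so a half turn about z gives the same grasp; the last joint's range is limited). The gripper opens to 93 mm and grips with 3 to 60 N. Pads are 15 mm wide; open, the fingers measure 128 mm over their backs; the gripper's body (75 mm by 188 mm) begins 65 mm behind the grasp point.
Start: joints at [1.08, 0.599, -0.003, 1.599, 0.002, 0.943, -0.08], TCP at [0.292, -0.664, 0.219] pointing down, gripper open.
Joint ranges: [-2.57, 2.57], [-0.35, 1.97], [-1.29, 1.29], [0.11, 2.56], [-1.05, 4.19], [0.11, 1.86], [-2.63, 2.63]. Speed limits (rad/s): [2.22, 2.22, 3.01, 3.01, 3.14, 3.14, 3.14].

## Interface

Orientations are given as a unit quaternion [x, y, z, w].
In Python, from workcell import * gives the robot as it stands. The module is installed in compiled form; this text tells all that it offers.
- The arm moves only by the tool drive_tool, never from a script. Its argument "targets" is a list of rows, each a list of 7 numbers: the finger opening in mm, from 0 to 93, then the shift along the world's x, y, z in units of 25 mm (1.0 is 25 mm), then the turn, a rotation vector about the world's x, y, z in units of 6 degrees (1.0 is 6 degrees). A call has 1 to 8 rows; each row shifts and turns the commanded pose from where the row before left it; what a row does not reach is not made up. A row lasts 1/8 s, in which the tool goes at most 62.5 mm and 10.7 degrees, less where a joint would pass 70% of its speed; a pose out of reach is approached as far as the arm can. A call is refused whole if a number of a shift passes 1 or a number of a turn 1, either way. A call with a gripper value outside its range is refused whole. The fingers move at their own pace and stop on an object; "squeeze" is the grip in N (left out, the last holds). Time passes only in rows, so rows that do not move let the fingers close. It gives the time, the measured TCP pose, the force, the opening and the grip force at its end, in the units of the state.
- observe(): the state, without advancing time (a new reading comes with each control period).
- snapshot(name): name is "side" or "top"; returns the picture (400x640x3 uint8, red, green, blue); there is no depth.
- calibration(name): a dict with "fx", "fy", "cx", "cy" (pixels), "k1" (the pictures are not rectified: a ray, as slopes to the right and down, at radius r is drawn at 1 + k1 r^2 times it, then the intrinsics apply), "R" (3x3) and "t" (3): a world point X has camera coordinates R X + t. Camera axes: x right, y down, z forward; pixel columns grow to the right and rows downward; lengths in m; the calibration is good to about 2 mm. A picture is of the moment at which its call begins. calibration takes no time and is no camera call.
- hand_in(): hands the job in; it is judged then, once.
Trained networks look in the newest picture that a camera, given by its name, has taken for a name from the list of things; names that differ only in an ending like _2 or _b are one class to them, and where a whole thing is asked for, a point or a joint stands for the part that bears it (a point fixed in the world has none). Each returns a list of dicts, best first, with "score" (0 to 1); they miss things now and then, are a little off and sometimes report something else, mostly with a low value. They report only what shows in the picture. A call takes as long as a camera call.
- masks_of(target, camera): "region" (400x640 bool, what is visible of it) and "bbox" ([left, top, width, height] in pixels, round what is visible of it).
- spot_point(target, camera): "at" ([column, row] in pixels: a listed point, or the origin of a listed thing).
The state is a dict: "time": time; "qpos": joint angles; "joint_velocities": joint speeds; "tau": joint torques, N m; "ee_pos": TCP position; "tool_rot": TCP orientation; "contact_force": force on the tool from outside, world axes, zero at the start; "moment": the same for the moment, N m; "opening": finger opening in m; "grip_force": force on a finger pad.
Only numpy, scipy, OpenCV 4.12 (cv2) and the standard library are available. Lean on these libraries where they do the work, as an engineer would, in place of code of your own. Each camera call takes 0.05 s, during which the arm holds its last target. There are 200 camera calls.

## Task

The vial feeder on the counter is to be topped up. Pull its magazine out by the bar handle as far as it goes, then take the follower's black post and draw the follower back toward the front, against its spring, until its red pointer stands at the black line of the yellow clip, and finish there, still holding it at the mark so that a colleague can set vials in; do not let go. Leave the other things on the counter and desk where they are.

Things in the scene. Friction and masses are not known exactly. Their poses are not given: they have to be found in the camera images.
- feeder: bench vial feeder: white sheet-metal housing 204 mm long (its x), 98 mm wide (y), 104 mm high, on a thin black mat on the counter; a blue drive head 36 mm higher covers the rear 80 mm of the top. Origin: its underside, at the middle of the housing's front edge; x points to its rear (discharge chute), -x out of its front, z up. It is fixed in place.
- magazine (a joint): slide of the magazine, the tray behind the blue front panel: 0 = shut (it may start a little ajar), 0.155 m = at its out stop. It slides out along the feeder's -x with about 2 N of friction and stays where it is left. Two vial lanes side by side, a vial left in each behind the follower; its side rails are 42 mm, the front panel's top edge 88 mm above the feeder's underside.
- magazine_handle (a point): centre of the magazine's handle: a level steel bar 9 mm thick, 64 mm long along the feeder's y, 76 mm above the feeder's underside, with 37 mm free between bar and front panel (which is 6 mm thick and stands before the housing's front). Moves with the magazine.
- follower: sprung follower in the magazine: grey push plate (65 mm wide, 36 mm high) on a steel carriage with an upright black grip post 40 mm in front of the plate. It slides along the feeder's x; a spring presses it to the rear (+x), against the vials, with 3 N at first and up to 7 N drawn forward, and takes it back when let go. Origin: foot of the post, 38 mm above the feeder's underside.
- follower_grip (a point): grip point on the axis of the follower's post, 46 mm above its foot; the post is 15 mm thick there and ends 58 mm above its foot. Behind it 40 mm are free (36 mm to the housing; a spring coil lies there, 14 mm above the foot), before it 30 mm or more. While the magazine is shut it is under the roof; with the magazine out its axis is 44 mm before the housing's front.
- follower_pointer (a point): tip of the follower's small red pointer, beside the post toward the feeder's -y (level with the post's axis along x). Axes as the feeder's.
- clip_mark (a point): black line on the yellow index clip (10 mm wide along x, 16 mm high), clamped fast on the magazine's -y side rail, where it does not shift; on the clip's face that the pointer passes; axes as the feeder's. The pointer is at the line when follower_pointer and clip_mark have the same x in the feeder's frame. The clip's place along the rail varies.
- spare_vial: single vial with a teal cap, 31 mm diameter, 62 mm high, standing on the counter beside the feeder. Origin: centre of its underside.
- blister: flat blister pack, 42 x 95 x 5 mm, lying on the counter. Origin: centre of its underside.
- stock_bottle: amber glass stopper bottle, 73 mm diameter, 130 mm high, on the desk the robot stands on. Origin: centre of its underside.

How it is judged:
On the way:
1. the magazine is pulled out to its stop (value of joint magazine above 0.15 m), for 0.2 s.
At the end, for the whole second after the job is handed in: The magazine is out at its stop (within 5 mm); the pointer is within 5 mm of the clip's line and still; the fingers hold the follower against its spring (over 2 N) (value of joint magazine above 0.15 m and x of follower_pointer in the frame of clip_mark between -0.005 and 0.005 m and contact force between the fingers and follower above 2 N and linear speed of follower below 0.01 m/s); the arm keeps its last pose, push and grip.
It fails at once if another thing on the counter or desk is shifted more than 20 mm (distance of any of spare_vial, blister, stock_bottle from where it was at the start of the episode above 0.02 m).
It also fails if it takes over 45 s, if anything falls off the work surface, if the arm or the gripper's body presses on something with over 40 N, if the wrist force passes 120 N, or if a joint passes its speed limit or range.

## Working session

There is one attempt and no reset: what is moved stays moved. The work goes in short steps, Python scripts to look and compute and a tool call to move; the robot and the scene stay as the last step left them, time stands still between calls to the robot, and variables do not carry over. Pictures are saved under pics/ and viewed, at most 10 in all, crops included, and the job is handed in when it is done.

Besides the shell and the picture viewer there is one more tool, called after "Request:" as name(argument=value, ...) on one line, values as JSON. drive_tool: Moves the arm, as the interface text tells. Its arguments: {"type":"object","properties":{"targets":{"type":"array","items":{"type":"array","items":{"type":"number"}}},"squeeze":{"type":"number"}},"required":["targets"]}

```bash
mkdir -p pics; cat > h.py <<'E'
from workcell import *
import numpy as np, cv2
def ray(cam,px):
    c=calibration(cam);K=np.array([[c["fx"],0,c["cx"]],[0,c["fy"],c["cy"]],[0,0,1]])
    d=(np.array(px,float)-[c["cx"],c["cy"]])/[c["fx"],c["fy"]]
    u=d.copy()
    for _ in range(20): u=d/(1+c["k1"]*(u@u))
    R=np.array(c["R"]);t=np.array(c["t"])
    v=R.T@np.array([u[0],u[1],1]); return -R.T@t, v/np.linalg.norm(v)
def tri(a,b):
    (o1,d1),(o2,d2)=ray("side",a),ray("top",b)
    s=np.linalg.lstsq(np.stack([d1,-d2],1),o2-o1,rcond=None)[0]
    p,q=o1+s[0]*d1,o2+s[1]*d2
    return (p+q)/2,np.linalg.norm(p-q)
def atz(cam,px,z):
    o,d=ray(cam,px); return o+d*(z-o[2])/d[2]
def proj(cam,X):
    c=calibration(cam);p=np.array(c["R"])@X+np.array(c["t"]);u=p[:2]/p[2];u=u*(1+c["k1"]*(u@u))
    return u*[c["fx"],c["fy"]]+[c["cx"],c["cy"]]
def save(cam,name):
    im=snapshot(cam); cv2.imwrite(f"pics/{name}.png",im[:,:,::-1]); return im
def spots(names,cams=("side","top")):
    r={}
    for n in names:
        for c in cams:
            s=spot_point(n,c); r[n,c]=s[0]["at"] if s else None
            print(n,c,[(np.round(k["at"],1).tolist(),round(k["score"],2)) for k in s[:2]])
        if len(cams)==2 and r[n,"side"] is not None and r[n,"top"] is not None:
            p,e=tri(r[n,"side"],r[n,"top"]); print("   ",p.round(4),round(e,4))
    return r
E
python3 - <<'E'
from h import *
for c in("side","top"):
    save(c,c+"0"); k=calibration(c); print(c,(-np.array(k["R"]).T@k["t"]).round(3))
spots(["feeder","magazine_handle","follower_grip","clip_mark","spare_vial","blister","stock_bottle"])
print(observe())
E
```

```text
side [-0.105  0.887  0.624]
top [ 0.32  -0.158  1.384]
feeder side [([353.9, 197.7], 0.8)]
feeder top [([405.2, 203.8], 0.7), ([356.4, 188.8], 0.61)]
    [ 0.5399 -0.4099 -0.0025] 0.0229
magazine_handle side [([361.2, 181.4], 0.72)]
magazine_handle top []
follower_grip side [([350.4, 161.2], 0.52)]
follower_grip top []
clip_mark side [([243.9, 296.5], 0.37)]
clip_mark top []
spare_vial side [([330.0, 211.4], 0.54)]
spare_vial top [([355.9, 187.8], 0.56)]
    [ 0.569  -0.2799 -0.0042] 0.0035
blister side [([344.4, 226.6], 0.78)]
blister top [([325.4, 219.2], 0.93)]
    [ 0.4774 -0.1985  0.0031] 0.0071
stock_bottle side [([243.8, 298.1], 0.55), ([327.5, 210.9], 0.2)]
stock_bottle top [([174.0, 205.8], 0.86)]
    [0.5042 0.2139 0.    ] 0.0056
{'time': 0.8, 'qpos': array([ 1.08028927,  0.59924024, -0.00248356,  1.5994233 ,  0.00179362,
        0.94290171, -0.07980029]), 'joint_velocities': array([ 3.70803973e-04, -6.06228746e-04, -9.92964124e-05, -7.54191297e-04,
       -1.59978267e-03,  1.53177060e-03,  1.22211920e-03]), 'tau': array([-8.93350443e-04, -7.64746213e+01,  1.49648990e+00, -2.52700084e+01,
       -5.22362860e-02,  1.04207138e-02,  4.01775321e-05]), 'ee_pos': array([ 0.29150088, -0.66380449,  0.21865282]), 'tool_rot': array([ 9.78671288e-01,  2.05432491e-01, -2.01771780e-05,  2.13510533e-05]), 'contact_force': array([-0.18992623, -0.48761036,  0.50125899]), 'moment': array([ 0.06368511, -0.01233479, -0.03533007]), 'grip_force': 0.0, 'opening': 0.09300043180752214}
```

View pics/side0.png

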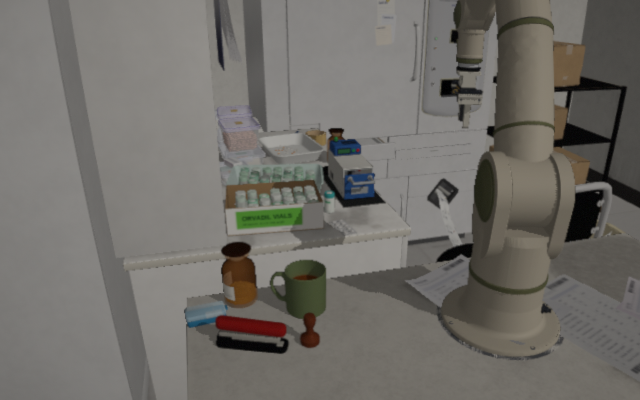

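View pics/top0.png

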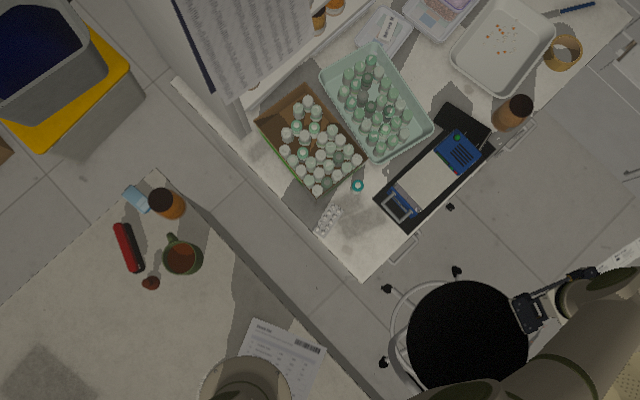

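Side view: the feeder is at about (352,170), with the blue front panel and handle facing the camera. The vial is at (330,203) and the blister at (343,226). Top view: the feeder runs from its front at (400,212) to its rear at (475,140), with the vial at (357,187) and the blister at (327,219). I'll enlarge both.

```bash
python3 - <<'E'
import cv2,numpy as np
t=cv2.imread("pics/top0.png")[110:250,340:510]; s=cv2.imread("pics/side0.png")[120:220,310:400]
a=cv2.resize(t,None,fx=4,fy=4,interpolation=2)[:560,:440]
a=cv2.resize(t,(437,360),interpolation=2); b=cv2.resize(s,(360,400),interpolation=2)
o=np.zeros((400,797,3),np.uint8);o[:360,:437]=a;o[:,437:]=b
cv2.imwrite("pics/crop0.png",o)
E
```

```text
(no output)
```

View pics/crop0.png

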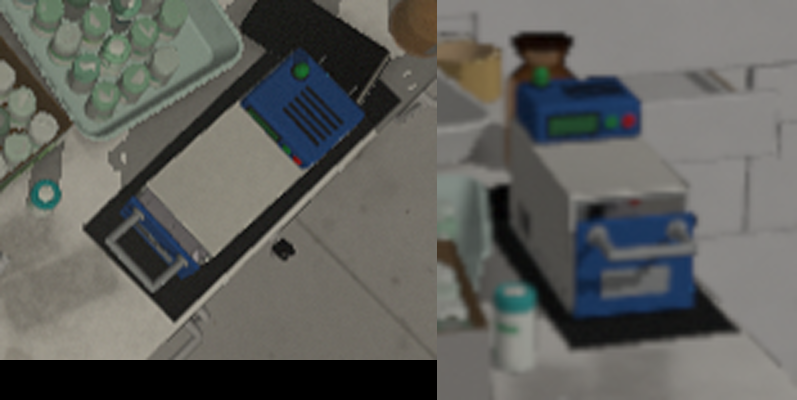

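The crops show the roof's front corners at top-image px (397,184) and (420,210), the handle bar from (382,203) to (405,225), and the blue head. In the side view the bar runs from (350,181) to (374,181), and the magazine is slightly ajar.

```bash
python3 - <<'E'
from h import *
k=lambda x,y:(340+x/437*170,110+y/360*140)
s=lambda x,y:(310+(x-437)/4,120+y/4)
print("bar tri",tri(s(646,246),k(138,266)))
for n,p,z in [("barL",k(108,238),.076),("barR",k(168,295),.076),("panL",k(125,205),.088),("panR",k(190,272),.088),("headRL",k(298,48),.14),("headRR",k(363,100),.14),("headFL",k(240,98),.14),("headFR",k(303,165),.14),("matFL",k(84,229),0),("matFR",k(176,321),0),("matR",k(400,100),0)]:
    print(n,atz("top",p,z).round(4))
print("fx",calibration("top")["fx"])
for n in ["feeder","magazine_handle","magazine"]:
  for c in("side","top"):
    m=masks_of(n,c)
    if m:
        x=m[0]["region"].astype(np.uint8);r=cv2.minAreaRect(np.argwhere(x)[:,::-1].astype(np.float32));print(n,c,m[0]["score"],m[0]["bbox"],np.round(cv2.boxPoints(r),1).tolist())
E
```

```text
bar tri (array([ 0.49722959, -0.36778279,  0.07677642]), np.float64(0.012263921943378222))
barL [ 0.5193 -0.3402  0.076 ]
barR [ 0.4633 -0.4005  0.076 ]
panL [ 0.5512 -0.3553  0.088 ]
panR [ 0.4855 -0.4202  0.088 ]
headRL [ 0.7026 -0.5165  0.14  ]
headRR [ 0.6521 -0.5792  0.14  ]
headFL [ 0.6506 -0.459   0.14  ]
headFR [ 0.5859 -0.5194  0.14  ]
matFL [ 0.5398 -0.3251  0.    ]
matFR [ 0.4444 -0.423   0.    ]
matR [ 0.6905 -0.6669  0.    ]
fx 513.0409725198518
feeder side 0.65 [325.8, 137.7, 50.5, 59.2] [[328.0, 137.0], [374.0, 137.0], [374.0, 199.0], [328.0, 199.0]]
feeder top 0.9 [380.9, 128.9, 101.4, 97.2] [[375.8999938964844, 199.39999389648438], [456.70001220703125, 125.9000015258789], [483.3999938964844, 155.3000030517578], [402.70001220703125, 228.8000030517578]]
magazine_handle side 0.71 [341.2, 168.5, 33.6, 30.3] [[343.0, 170.0], [374.0, 170.0], [374.0, 198.0], [343.0, 198.0]]
magazine_handle top 0.78 [381.2, 182.1, 38.1, 42.9] [[376.5, 201.5], [395.5, 182.5], [422.0, 209.0], [403.0, 228.0]]
magazine side 0.94 [343.4, 171.9, 27.9, 30.8] [[344.0, 170.0], [373.0, 170.0], [373.0, 198.0], [344.0, 198.0]]
magazine top 0.94 [381.0, 182.3, 40.5, 39.7] [[377.0, 201.0], [395.5, 182.5], [422.0, 209.0], [403.5, 227.5]]
```

Request:
drive_tool(targets=[[28, 0.67, 0.98, 0, 0, 0, 0.31], [28, 0.67, 0.98, 0, 0, 0, 0.31], [28, 0.67, 0.98, 0, 0, 0, 0.31], [28, 0.67, 0.98, 0, 0, 0, 0.31], [28, 0.67, 0.98, 0, 0, 0, 0.31], [28, 0.67, 0.98, 0, 0, 0, 0.31], [28, 0.67, 0.98, 0, 0, 0, 0.31], [28, 0.67, 0.98, 0, 0, 0, 0.31]], squeeze=30)

```text
time: 2.1
ee_pos: [0.4266, -0.4661, 0.2187]
tool_rot: [0.943, 0.332, 0.0, 0.0]
contact_force: [-0.4, -0.8, 0.2]
opening: 0.0284
grip_force: 0.0
```

Request:
drive_tool(targets=[[28, 0.67, 0.98, 0, 0, 0, 0.31], [28, 0.67, 0.98, 0, 0, 0, 0.31], [28, 0.67, 0.98, -0.4, 0, 0, 0.31], [28, 0.67, 0.98, -1, 0, 0, 0.31], [28, 0, 0, -1, 0, 0, 0], [28, 0, 0, 0, 0, 0, 0]])

```text
time: 2.85
ee_pos: [0.4921, -0.3682, 0.1572]
tool_rot: [0.92, 0.392, -0.001, -0.001]
contact_force: [0.7, -0.0, -0.2]
opening: 0.0283
grip_force: 0.0
```

```bash
python3 - <<'E'
from h import *
t=save("top","t1");s=save("side","s1"); o=observe(); print(o["ee_pos"],o["tool_rot"],o["opening"])
spots(["magazine_handle"])
b=[cv2.resize(t[130:250,350:490],(400,343),interpolation=2),cv2.resize(s[90:220,300:420],(370,400),interpolation=2)]
m=np.zeros((400,770,3),np.uint8);m[:343,:400]=b[0];m[:,400:]=b[1];cv2.imwrite("pics/c1.png",m[:,:,::-1])
print(proj("top",o["ee_pos"]),proj("side",o["ee_pos"]))
E
```

```text
[ 0.49271067 -0.36977208  0.15912542] [ 9.20370999e-01  3.91046288e-01 -7.48693283e-05  1.36851846e-04] 0.02787897139182957
magazine_handle side [([363.0, 177.4], 0.97)]
magazine_handle top [([389.6, 211.7], 0.64)]
    [ 0.4948 -0.3564  0.0948] 0.0029
[399.00235371 208.70409547] [366.67466053 156.01275388]
```

View pics/c1.png

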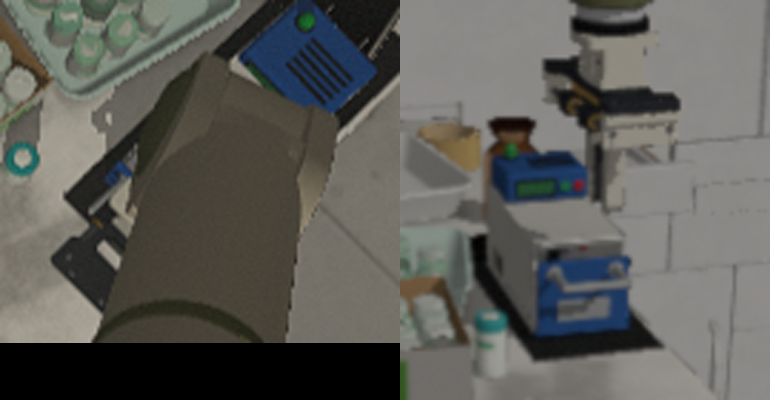

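Top view: the arm hides the handle. Side view: the fingertips are at about (366.5,156.5), which matches the projection, and the bar is below at about (361.5,182). I'll check the bar estimate against the side view.

```bash
python3 - <<'E'
from h import *
for z in(.07,.076,.082): print(z,proj("side",np.array([.4913,-.370,z])), proj("side",np.array([.51,-.35,z])),proj("side",np.array([.47,-.39,z])))
print(atz("side",(361.8,181.7),.078))
import scipy.optimize as so
k=lambda x,y:(340+x/437*170,110+y/360*140)
T=[((-.124,.049,.14),k(240,98)),((-.124,-.049,.14),k(303,165)),((-.204,.049,.14),k(298,48)),((-.204,-.049,.14),k(363,100)),((0,.049,.104),k(147,187))]
def f(p,full=False):
    c,s=np.cos(p[2]),np.sin(p[2]);r=[]
    for X,u in T: 
        x=abs(X[0]);r.append(proj("top",np.array([p[0]+c*x-s*X[1],p[1]+s*x+c*X[1],X[2]+p[3]]))-u)
    return np.ravel(r)
q=so.least_squares(lambda p:f([*p,0.002]),[.53,-.4,-.77]);print(q.x,np.degrees(q.x[2]),f([*q.x,.002]).round(1))
p=q.x;F=np.array([p[0],p[1]]);e=np.array([np.cos(p[2]),np.sin(p[2])]);n=np.array([-e[1],e[0]])
print("barL/R/c in feeder",[((b-F)@e,(b-F)@n) for b in (np.array([.5193,-.3402]),np.array([.4633,-.4005]),np.array([.4913,-.370]))])
E
```

```text
0.07 [366.2708299  183.85535705] [357.81627627 184.83318018] [375.41431167 183.04422527]
0.076 [366.3287491  182.02490218] [357.86106737 182.99557811] [375.4863519  181.21974789]
0.082 [366.3867125  180.18867972] [357.90588409 181.15214893] [375.55845592 179.38955306]
[ 0.50222435 -0.36096795  0.078     ]
[ 0.53002617 -0.40506074 -0.76807748] -44.00759787893874 [-1.  -1.3  3.1  0.2 -1.8 -3.5  1.5  3.5 -1.8  1. ]
barL/R/c in feeder [(np.float64(-0.05277701634109708), np.float64(0.03919889383639689)), (np.float64(-0.05116123483902557), np.float64(-0.04307795132758327)), (np.float64(-0.05221228940415936), np.float64(-0.0016877920587291054))]
```

Request:
drive_tool(targets=[[28, 0.1, 0.1, -0.8, 0, 0, 0], [28, 0, 0, -0.8, 0, 0, 0], [28, 0, 0, -0.8, 0, 0, 0], [28, 0, 0, -0.8, 0, 0, 0], [28, 0, 0, -0.8, 0, 0, 0], [28, 0, 0, 0, 0, 0, 0]])

```text
time: 3.8
ee_pos: [0.4946, -0.3675, 0.0583]
tool_rot: [0.921, 0.391, -0.0, -0.0]
contact_force: [0.4, 0.6, 0.5]
opening: 0.0285
grip_force: 0.0
```

Request:
drive_tool(targets=[[0, 0, 0, 0, 0, 0, 0], [0, 0, 0, 0, 0, 0, 0], [0, 0, 0, 0, 0, 0, 0], [0, 0, 0, 0, 0, 0, 0]])

```text
time: 4.3
ee_pos: [0.4952, -0.3678, 0.0595]
tool_rot: [0.921, 0.391, 0.0, 0.001]
contact_force: [-1.2, 0.6, 6.3]
opening: 0.0078
grip_force: 29.9
```

Request:
drive_tool(targets=[[0, -0.3, 0.29, 0, 0, 0, 0], [0, -0.43, 0.42, 0, 0, 0, 0], [0, -0.43, 0.42, 0, 0, 0, 0], [0, -0.43, 0.42, 0, 0, 0, 0], [0, -0.43, 0.42, 0, 0, 0, 0]])

```text
time: 4.92
ee_pos: [0.447, -0.3168, 0.0595]
tool_rot: [0.92, 0.392, 0.002, 0.001]
contact_force: [8.8, 5.0, 3.9]
opening: 0.008
grip_force: 29.9
```

Request:
drive_tool(targets=[[0, -0.33, 0.5, 0, 0, 0, 0], [0, -0.42, 0.43, 0, 0, 0, 0], [0, -0.42, 0.43, 0, 0, 0, 0], [0, 0, 0, 0, 0, 0, 0]])

```text
time: 5.42
ee_pos: [0.4148, -0.2827, 0.0594]
tool_rot: [0.92, 0.391, 0.0, 0.0]
contact_force: [0.1, 1.7, 10.3]
opening: 0.0081
grip_force: 29.9
```

Request:
drive_tool(targets=[[0, -0.33, 0.35, 0, 0, 0, 0], [0, -0.33, 0.35, 0, 0, 0, 0], [0, -0.22, 0.23, 0, 0, 0, 0], [0, 0, 0, 0, 0, 0, 0]])

```text
time: 5.92
ee_pos: [0.3937, -0.2603, 0.0594]
tool_rot: [0.92, 0.391, 0.001, 0.001]
contact_force: [0.8, 0.5, 11.2]
opening: 0.0078
grip_force: 29.9
```

Request:
drive_tool(targets=[[0, -0.16, 0.17, 0, 0, 0, 0], [0, -0.16, 0.17, 0, 0, 0, 0], [0, 0, 0, 0, 0, 0, 0]])

```text
time: 6.3
ee_pos: [0.3939, -0.2601, 0.0597]
tool_rot: [0.921, 0.389, 0.006, 0.008]
contact_force: [14.8, -28.5, -19.7]
opening: 0.0079
grip_force: 30.1
```

Request:
drive_tool(targets=[[0, 0.25, -0.27, 0, 0, 0, 0], [0, 0, 0, 0, 0, 0, 0]])

```text
time: 6.55
ee_pos: [0.3937, -0.2603, 0.0595]
tool_rot: [0.921, 0.391, 0.002, 0.002]
contact_force: [4.7, -3.9, 6.6]
opening: 0.0079
grip_force: 30.1
```

Request:
drive_tool(targets=[[26, 0, 0, 0, 0, 0, 0], [26, 0, 0, 0, 0, 0, 0], [26, 0, 0, 0.8, 0, 0, 0], [26, 0, 0, 0.8, 0, 0, 0], [26, 0, 0, 1, 0, 0, 0], [26, 0, 0, 1, 0, 0, 0], [26, 0, 0, 0, 0, 0, 0]])

```text
time: 7.42
ee_pos: [0.3914, -0.2591, 0.1497]
tool_rot: [0.92, 0.391, 0.0, 0.001]
contact_force: [0.2, -0.3, 0.6]
opening: 0.026
grip_force: 0.0
```

```bash
python3 - <<'E'
from h import *
t=save("top","t2");s=save("side","s2"); o=observe(); print(o["ee_pos"],o["opening"])
spots(["magazine_handle","follower_grip","follower_pointer","clip_mark","follower"])
b=[cv2.resize(t[150:270,330:470],(400,343),interpolation=2),cv2.resize(s[140:240,300:392],(368,400),interpolation=2)]
m=np.zeros((400,770,3),np.uint8);m[:343,:400]=b[0];m[:,400:768]=b[1];cv2.imwrite("pics/c2.png",m[:,:,::-1])
E
```

```text
[ 0.39091662 -0.25872519  0.14822697] 0.025560797618363593
magazine_handle side [([377.0, 200.2], 0.72)]
magazine_handle top []
follower_grip side [([361.7, 177.1], 0.67)]
follower_grip top [([389.8, 209.6], 0.75)]
    [ 0.4999 -0.357   0.0946] 0.0022
follower_pointer side [([240.5, 299.9], 0.67), ([373.5, 186.9], 0.59)]
follower_pointer top [([407.0, 220.4], 0.68), ([328.4, 220.7], 0.2)]
    [ 0.6884 -0.3216 -0.3483] 0.4616
clip_mark side []
clip_mark top []
follower side [([360.1, 196.7], 0.86)]
follower top [([394.3, 209.3], 0.76), ([403.3, 201.2], 0.18)]
    [ 0.513  -0.3803  0.0186] 0.0054
```

View pics/c2.png

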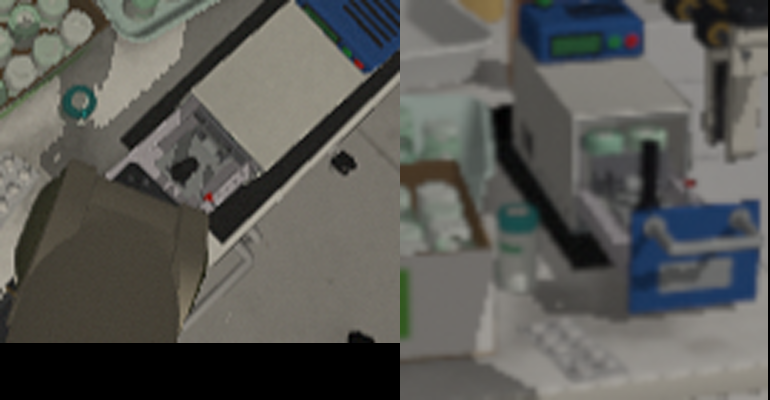

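Top view: the magazine is out, with the post as a dark blob near px (392,209), a red pointer at about (403,219), and the front hidden by the arm. Side view: the post top is at about (362.5,176) and the pointer near (372,186). I'll swing the arm aside to see the clip.

Request:
drive_tool(targets=[[26, 0, -1, 0.4, 0, 0, 0], [26, 0, -1, 0.4, 0, 0, 0], [26, -0.2, -1, 0.4, 0, 0, 0], [26, -0.2, -1, 0, 0, 0, 0], [26, -0.2, -1, 0, 0, 0, 0], [26, -0.2, -1, 0, 0, 0, 0], [26, -0.2, -1, 0, 0, 0, 0], [26, -0.2, -1, 0, 0, 0, 0]])

```text
time: 9.02
ee_pos: [0.3612, -0.4598, 0.1785]
tool_rot: [0.92, 0.391, -0.0, -0.0]
contact_force: [-0.4, -0.2, -0.1]
opening: 0.0259
grip_force: 0.0
```

Request:
drive_tool(targets=[[26, 0, -1, 0, 0, 0, 0], [26, 0, -1, 0, 0, 0, 0], [26, 0, 0, 0, 0, 0, 0]])

```text
time: 9.4
ee_pos: [0.3609, -0.5106, 0.1782]
tool_rot: [0.921, 0.39, -0.0, 0.0]
contact_force: [-0.6, 0.4, -0.1]
opening: 0.0259
grip_force: 0.0
```

```bash
python3 - <<'E'
from h import *
t=save("top","t3");s=save("side","s3"); o=observe(); print(o["ee_pos"],o["opening"])
spots(["magazine_handle","follower_grip","follower_pointer","clip_mark","follower"])
b=[cv2.resize(t[155:265,345:445],(500,550),interpolation=2),cv2.resize(s[160:220,338:398],(300,300),interpolation=2)]
m=np.zeros((550,800,3),np.uint8);m[:550,:500]=b[0];m[:300,500:]=b[1];cv2.imwrite("pics/c3.png",m[:,:,::-1])
E
```

```text
[ 0.36136176 -0.50819459  0.17823856] 0.02610524069668029
magazine_handle side [([380.5, 198.7], 0.69)]
magazine_handle top [([350.7, 247.6], 0.84), ([356.8, 189.6], 0.74)]
    [ 0.3981 -0.2617  0.082 ] 0.0058
follower_grip side [([364.3, 175.9], 0.69)]
follower_grip top [([391.3, 209.2], 0.87)]
    [ 0.4974 -0.3618  0.0977] 0.0047
follower_pointer side [([373.1, 187.2], 0.57)]
follower_pointer top [([405.5, 218.0], 0.76)]
    [ 0.4844 -0.4061  0.0476] 0.0003
clip_mark side []
clip_mark top [([173.5, 206.7], 0.43)]
follower side [([363.1, 194.9], 0.8)]
follower top []
```

View pics/c3.png

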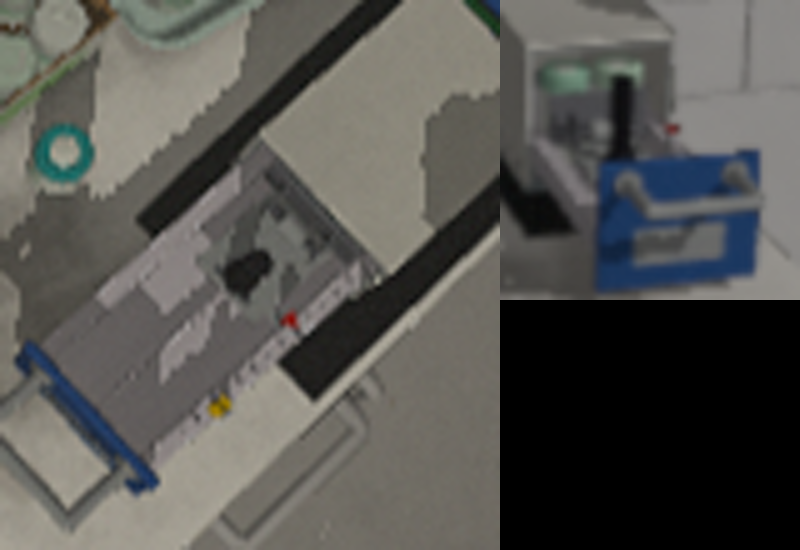

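Top view: the pointer is at px (403,219.4), the yellow clip at (389,236), the post blob spans about (390–399.5, 204.5–215), and the roof's front edge runs from (397.5,182) to (422,211). The magazine is fully out.

```bash
python3 - <<'E'
from h import *
k=lambda x,y:(345+x/5,155+y/5)
a=atz("top",k(264,135),.105);b=atz("top",k(384,280),.105);print("roof",a,b)
L=atz("top",k(30,350),.089);R=atz("top",k(150,485),.089);print("panel",L,R)
P=atz("top",k(290,320),.055);C=atz("top",k(220,404),.055);d=P-C;print("P",P,"C",C,np.linalg.norm(d),np.degrees(np.arctan2(d[1],d[0])))
c=(a+b)[:2]/2;q=(L+R)[:2]/2;d=c-q;print("axis from centres",np.linalg.norm(d),np.degrees(np.arctan2(d[1],d[0])))
d=(a-b);print("roof edge",np.linalg.norm(d),np.degrees(np.arctan2(d[1],d[0])));d=L-R;print(np.linalg.norm(d),np.degrees(np.arctan2(d[1],d[0])))
for yaw in(-44,-45.5,-47):
    e=np.array([np.cos(np.radians(yaw)),np.sin(np.radians(yaw))])
    for nm,p in(("roof",c-.044*e),("bar",np.array([.3938,-.2603])+.1585*e)):
        print(yaw,nm,p,[((proj("top",np.array([*p,z]))-[345,155])*5).round() for z in(.04,.086,.098)],[((proj("side",np.array([*p,z]))-[338,160])*5+[500,0]).round() for z in(.04,.098)])
t=cv2.imread("pics/t3.png").astype(int)
for nm,m in(("yel",(t[:,:,2]-t[:,:,0]>70)&(t[:,:,1]-t[:,:,0]>50)),("red",(t[:,:,2]-t[:,:,1]>60)),("blk",t.max(2)<35)):
    m=m.copy();m[:,:380]=0;m[:,415:]=0;m[:200]=0;m[245:]=0
    z=np.argwhere(m)[:,::-1]; print(nm,len(z),z.mean(0) if len(z) else 0,z.min(0),z.max(0))
E
```

```text
roof [ 0.56875695 -0.3760038   0.105     ] [ 0.49603061 -0.43671881  0.105     ]
panel [ 0.45756748 -0.2598855   0.089     ] [ 0.3908443  -0.32141023  0.089     ]
P [ 0.48050199 -0.39824229  0.055     ] C [ 0.43559593 -0.3617816   0.055     ] 0.057844065413809924 -39.07426542711427
axis from centres 0.1584115567395146 -46.92504428673835
roof edge 0.09473876811350257 39.85655212127054
0.09075943411373749 42.678820968620634
-44 roof [ 0.50074283 -0.37579634] [array([243., 284.]), array([257., 273.]), array([261., 269.])] [array([630., 158.]), array([633.,  71.])]
-44 bar [ 0.50781536 -0.37040335] [array([232., 271.]), array([247., 259.]), array([250., 255.])] [array([616., 159.]), array([619.,  71.])]
-45.5 roof [ 0.50155377 -0.37497829] [array([241., 283.]), array([256., 271.]), array([259., 268.])] [array([629., 159.]), array([631.,  71.])]
-45.5 bar [ 0.50489412 -0.3733502 ] [array([238., 276.]), array([252., 264.]), array([256., 261.])] [array([622., 159.]), array([625.,  71.])]
-47 roof [ 0.50238585 -0.37418174] [array([240., 281.]), array([254., 269.]), array([258., 266.])] [array([627., 159.]), array([629.,  71.])]
-47 bar [ 0.50189674 -0.37621956] [array([243., 282.]), array([258., 270.]), array([262., 267.])] [array([629., 158.]), array([632.,  70.])]
yel 11 [388.54545455 235.81818182] [387 234] [390 237]
red 4 [402.5 218.5] [402 218] [403 219]
blk 169 [405.21893491 221.01775148] [390 206] [414 233]
```

Request:
drive_tool(targets=[[34, 0.95, 0.89, 0, 0, 0, -0.33], [34, 0.95, 0.89, 0, 0, 0, 0], [34, 0.95, 0.89, 0, 0, 0, 0], [34, 0.95, 0.89, 0, 0, 0, 0], [34, 0.95, 0.89, 0, 0, 0, 0], [34, 0.93, 0.92, 0, 0, 0, 0], [34, 0, 0, -0.8, 0, 0, 0], [34, 0, 0, -0.4, 0, 0, 0]])

```text
time: 11.0
ee_pos: [0.5033, -0.3743, 0.1478]
tool_rot: [0.927, 0.375, -0.0, -0.0]
contact_force: [-0.7, -0.7, -0.1]
opening: 0.0339
grip_force: 0.0
```

```bash
python3 - <<'E'
from h import *
s=save("side","s4"); o=observe(); print(o["ee_pos"],o["opening"],o["tool_rot"])
m=cv2.resize(s[140:220,320:400],(560,560),interpolation=2);cv2.imwrite("pics/c4.png",m[:,:,::-1])
E
```

```text
[ 0.50261118 -0.37448616  0.14675762] 0.03411622473507739 [ 9.27032171e-01  3.74979816e-01 -8.20767799e-04 -9.04843208e-04]
```

View pics/c4.png

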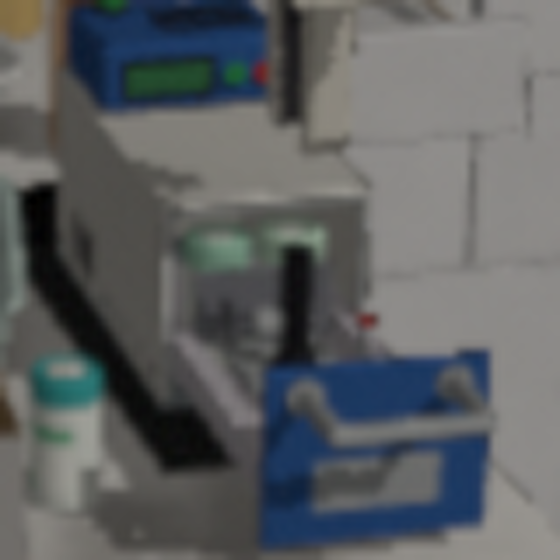

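The side view shows the fingers over the post, front finger bottom at crop (322,140), rear one at (288,120), and post top at (297,245). I'll nudge them about 3 mm and descend.

Request:
drive_tool(targets=[[34, 0.08, 0.08, -0.6, 0, 0, 0], [34, 0, 0, -0.6, 0, 0, 0], [34, 0, 0, -0.6, 0, 0, 0], [34, 0, 0, -0.6, 0, 0, 0], [34, 0, 0, -0.4, 0, 0, 0], [34, 0, 0, -0.4, 0, 0, 0], [34, 0, 0, 0, 0, 0, 0]])

```text
time: 11.92
ee_pos: [0.5052, -0.3726, 0.0679]
tool_rot: [0.927, 0.375, -0.0, -0.0]
contact_force: [-1.2, -0.7, 0.1]
opening: 0.0339
grip_force: 0.0
```

Request:
drive_tool(targets=[[0, 0, 0, 0, 0, 0, 0], [0, 0, 0, 0, 0, 0, 0], [0, 0, 0, 0, 0, 0, 0], [0, 0, 0, 0, 0, 0, 0]], squeeze=30)

```text
time: 12.42
ee_pos: [0.5059, -0.3731, 0.0691]
tool_rot: [0.927, 0.375, 0.0, 0.0]
contact_force: [0.1, -1.1, 3.4]
opening: 0.014
grip_force: 30.0
```

Request:
drive_tool(targets=[[0, -0.2, 0.21, 0, 0, 0, 0], [0, -0.3, 0.32, 0, 0, 0, 0], [0, -0.3, 0.32, 0, 0, 0, 0], [0, -0.3, 0.32, 0, 0, 0, 0], [0, -0.2, 0.21, 0, 0, 0, 0], [0, 0, 0, 0, 0, 0, 0], [0, 0, 0, 0, 0, 0, 0]])

```text
time: 13.3
ee_pos: [0.4733, -0.3386, 0.069]
tool_rot: [0.927, 0.375, 0.0, 0.001]
contact_force: [2.3, -4.8, 5.8]
opening: 0.0139
grip_force: 30.0
```

```bash
python3 - <<'E'
from h import *
t=save("top","t5");s=save("side","s5"); o=observe(); print(o["ee_pos"],o["opening"],o["contact_force"])
spots(["follower_pointer","clip_mark","magazine_handle"])
b=[cv2.resize(t[180:270,340:430],(500,500),interpolation=2),cv2.resize(s[160:220,338:398],(300,300),interpolation=2)]
m=np.zeros((500,800,3),np.uint8);m[:500,:500]=b[0];m[:300,500:]=b[1];cv2.imwrite("pics/c5.png",m[:,:,::-1])
E
```

```text
[ 0.47334704 -0.33867526  0.06901396] 0.013867237859522602 [ 2.06964104 -4.80793741  5.44644993]
follower_pointer side []
follower_pointer top []
clip_mark side []
clip_mark top []
magazine_handle side [([377.7, 199.0], 0.58)]
magazine_handle top [([352.5, 246.5], 0.5)]
    [ 0.4044 -0.2652  0.0781] 0.001
```

View pics/c5.png

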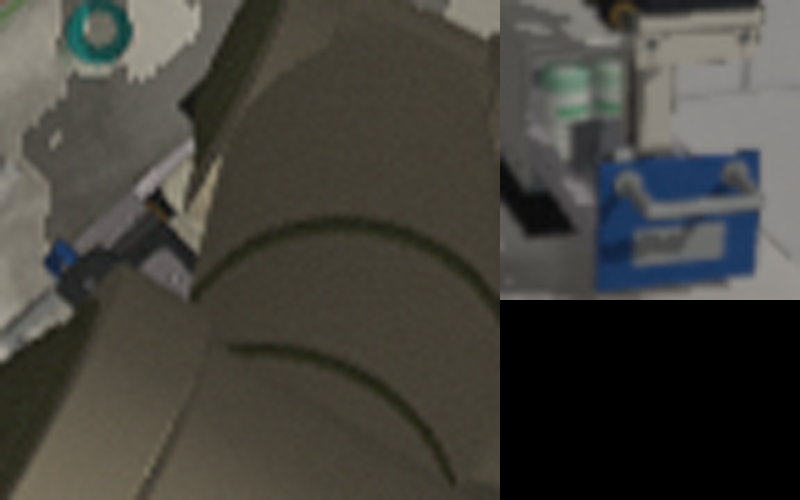

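The arm now hides the pointer and clip in both views. The magazine panel hasn't moved. I'll refine the pointer-to-clip distance from the earlier clear picture.

```bash
python3 - <<'E'
from h import *
t=cv2.imread("pics/t3.png").astype(float);s=cv2.imread("pics/s3.png").astype(float)
def cen(w,x0,x1,y0,y1,th):
    w=np.clip(w-th,0,None)[y0:y1,x0:x1]; Y,X=np.mgrid[y0:y1,x0:x1]; print(w.round().astype(int)); return np.array([(w*X).sum(),(w*Y).sum()])/w.sum()
y=cen(np.minimum(t[:,:,2],t[:,:,1])-t[:,:,0],384,395,231,242,30)
r=cen(t[:,:,2]-t[:,:,1],398,408,213,224,15)
rs=cen(s[:,:,2]-s[:,:,1],366,378,181,192,20)
print(y,r,rs,tri(rs,r))
for yaw in(-44.5,-46.5):
  e=np.array([np.cos(np.radians(yaw)),np.sin(np.radians(yaw)),0])
  for zc,zp in((.05,.05),(.055,.055),(.05,.06),(.06,.05)):
    C=atz("top",y,zc);P=atz("top",r,zp);print(yaw,zc,zp,((P-C)@e).round(4), "abs remaining",((np.array([.4733,-.3386,0])-C)@e).round(4))
E
```

```text
[[ 0  0  0  0  0  0  0  0  0  0  0]
 [ 0  0  0  0  0  0  0  0  0  0  0]
 [ 0  0  0  0  0  0  0  0  0  0  0]
 [ 0  0  0  0  0 45  7  0  0  0  0]
 [ 0  0  0  2 27 72 83  0  0  0  0]
 [ 0  0  0 75 83 41 62  0  0  0  0]
 [ 0  0  0 66 97 42  0  0  0  0  0]
 [ 0  0  0  0 13  0  0  0  0  0  0]
 [ 0  0  0  0  0  0  0  0  0  0  0]
 [ 0  0  0  0  0  0  0  0  0  0  0]
 [ 0  0  0  0  0  0  0  0  0  0  0]]
[[ 0  0  0  0  0  0  0  0  0  0]
 [ 0  0  0  0  0  0  0  0  0  0]
 [ 0  0  0  0  0  0  0  0  0  0]
 [ 0  0  0  0  0  0  0  0  0  0]
 [ 0  0  0  0 14 42  1  0  0  0]
 [ 0  0  0 13 76 96 17  0  0  0]
 [ 0  0  0 42 65 90 30  0  0  0]
 [ 0  0  0  0 11 30 25  0  0  0]
 [ 0  0  0  0  0  0  0  0  0  0]
 [ 0  0  0  0  0  0  0  0  0  0]
 [ 0  0  0  0  0  0  0  0  0  0]]
[[ 0  0  0  0  0  0  0  0  0  0  0  0]
 [ 0  0  0  0  0  0  0  0  0  0  0  0]
 [ 0  0  0  0  0  0  0  0  0  0  0  0]
 [ 0  0  0  0  0  0  0  0  0  0  0  0]
 [ 0  0  0  0  0 13 30  9  0  0  0  0]
 [ 0  0  0  0  0  1 20  1  0  0  0  0]
 [ 0  0  0  0  0  0  0  0  0  0  0  0]
 [ 0  0  0  0  0  0  0  0  0  0  0  0]
 [ 0  0  0  0  0  0  0  0  0  0  0  0]
 [ 0  0  0  0  0  0  0  0  0  0  0  0]
 [ 0  0  0  0  0  0  0  0  0  0  0  0]]
[388.5048951  235.92027972] [402.63224638 218.54710145] [371.94594595 185.2972973 ] (array([ 0.48264517, -0.39622464,  0.05773094]), np.float64(0.002849365742102286))
-44.5 0.05 0.05 0.0591 abs remaining 0.011
-44.5 0.055 0.055 0.0589 abs remaining 0.0118
-44.5 0.05 0.06 0.057 abs remaining 0.011
-44.5 0.06 0.05 0.0608 abs remaining 0.0126
-46.5 0.05 0.05 0.0589 abs remaining 0.0095
-46.5 0.055 0.055 0.0586 abs remaining 0.0103
-46.5 0.05 0.06 0.0567 abs remaining 0.0095
-46.5 0.06 0.05 0.0606 abs remaining 0.0112
```

Request:
drive_tool(targets=[[0, -0.15, 0.15, 0, 0, 0, 0], [0, -0.15, 0.15, 0, 0, 0, 0], [0, 0, 0, 0, 0, 0, 0], [0, 0, 0, 0, 0, 0, 0], [0, 0, 0, 0, 0, 0, 0]])

```text
time: 14.32
ee_pos: [0.4663, -0.3312, 0.069]
tool_rot: [0.927, 0.375, 0.001, 0.001]
contact_force: [4.7, -4.7, 5.6]
opening: 0.0139
grip_force: 30.0
```

```bash
python3 - <<'E'
from h import *
snapshot("top");snapshot("side")
for _ in range(2):
    o=observe(); print(o["ee_pos"],o["opening"],o["contact_force"],o["grip_force"])
spots(["follower_pointer","clip_mark","magazine_handle"])
print((np.array(o["ee_pos"])[:2]-[.5059,-.3731])@[-.691,.723])
E
```

```text
[ 0.46624329 -0.33118364  0.06901891] 0.013902612813284176 [ 3.39735994 -4.22811891  5.04232996] 30.00087800435722
[ 0.46624329 -0.33118364  0.06901891] 0.013902612813284176 [ 3.39735994 -4.22811891  5.04232996] 30.00087800435722
follower_pointer side []
follower_pointer top []
clip_mark side []
clip_mark top [([354.0, 246.2], 0.65)]
magazine_handle side [([378.9, 199.0], 0.65)]
magazine_handle top [([352.1, 248.5], 0.56)]
    [ 0.3996 -0.2639  0.0795] 0.002
0.05770831609740684
```

```bash
python3 -c "
from workcell import *
print(hand_in())"
```

```text
the job is handed in; nothing more can be done
None
```

I pulled the magazine out to its stop and handed in with the gripper still holding the follower's post at 30 N. I put the pointer at the clip's line by measured travel (57.7 mm drawn, 57–59 mm estimated), because the arm hid both from the cameras; the hand-in returned no verdict.

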